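# Return the sanded colour bar to its slot

## Robot

A 7-joint arm with a two-finger parallel gripper is mounted at the origin on the work surface. World frame = base frame: x ahead of the robot, y to its left, z up, the work surface at z = 0. Lengths are in m, angles in rad, forces in N, time in s.
With the tool pointing down it reaches from about 0.4 to 0.875 m from the base axis. Payload 19.3 kg.
Tool frame: the origin (TCP) lies at the very end of the fingers, on their centre line; the grasp point (between the pads) lies 19 mm behind it; z points along the fingers, y is the line along which they close (so a half turn about z gives the same grasp; the last joint's range is limited). The gripper opens to 85 mm and grips with 20 to 120 N. Pads are 22 mm wide; open, the fingers measure 114 mm over their backs; the gripper's body (76 mm by 85 mm) begins 54 mm behind the grasp point. The pads swing forward as they close: fully open they stand 13 mm farther back than shut.
Start: joints at [1.123, 0.521, -0.036, 1.599, 0.021, 1.021, -0.113], TCP at [0.231, -0.581, 0.231] pointing down, gripper open.
Joint ranges: [-2.91, 2.91], [-0.3, 2.13], [-1.5, 1.42], [0.17, 2.43], [-1.26, 4.41], [0.16, 1.93], [-2.52, 2.52]. Speed limits (rad/s): [1.89, 1.89, 2.39, 2.39, 3.01, 3.01, 3.01].

## Interface

Orientations are given as [roll, pitch, yaw] about the fixed x, y, z axes, in that order (R = Rz(yaw) Ry(pitch) Rx(roll)).
In Python, from workcell import bot gives the robot as it stands.
- The arm moves only by the tool carry_out, never from a script. Its argument "rows" is a list that holds one entry, the list of rows, each a list of 4 numbers: the shift along the tool's x, y, z in m, then the turn about the tool's z in degrees. In form: [[[x, y, z, twist], ...]]. A call has 1 to 12 rows; each row is the pose to reach, as a shift and turn from the pose commanded when the call began, along the tool's axes at that moment; what a row does not reach only later rows make up. A row lasts 1/12 s, in which the tool goes at most 41.7 mm and 7.16 degrees, less where a joint would pass 70% of its speed; a pose out of reach is approached as far as the arm can. A call with a gripper value outside its range is refused whole. "grip" is the finger opening in m, from 0 to 0.0854, set as the call begins (left out, the last holds). The fingers move at their own pace and stop on an object; "grip_force" is the grip in N (left out, the last holds). Time passes only in rows, so rows that repeat a pose let the fingers close. It gives the time, the measured TCP pose, the force, the opening and the grip force at its end, in the units of the state.
- bot.observe(): the state, without advancing time (a new reading comes with each control period).
- bot.grab_frame(name): name is "side" or "top"; returns a dict with "pixels" (480x640x3 uint8, red, green, blue), "K" (3x3 intrinsics, pixels), "k1" (the pictures are not rectified: a ray, as slopes to the right and down, at radius r is drawn at 1 + k1 r^2 times it, then the intrinsics apply), "pose" (4x4, takes a point from camera to world coordinates). Camera axes: x right, y down, z forward; pixel columns grow to the right and rows downward; lengths in m; the calibration is good to about 2 mm. A picture is of the moment at which its call begins. There is no depth.
- bot.job_done(): hands the job in; it is judged then, once.
Trained networks look in a picture, given as the dict that the camera call returned (one of the last four; its "shot" number tells which), for a name from the list of things; names that differ only in an ending like _2 or _b are one class to them, and where a whole thing is asked for, a point or a joint stands for the part that bears it (a point fixed in the world has none). Each returns a list of dicts, best first, with "conf" (0 to 1); they miss things now and then, are a little off and sometimes report something else, mostly with a low value. They report only what shows in the picture. A call takes as long as a camera call. They do not tell look-alikes from the thing itself.
- bot.look_for(picture, label): "position" ([column, row] in pixels, amid what is visible of it).
- bot.regions_of(picture, label): "region" (480x640 bool, what is visible of it) and "position" ([column, row] in pixels, amid what is visible of it).
- bot.spot_point(picture, label): "position" ([column, row] in pixels: a listed point, or the origin of a listed thing).
The state is a dict: "clock": time; "qpos": joint angles; "qd": joint speeds; "joint_efforts": joint torques, N m; "position": TCP position; "tool_rot": TCP orientation; "force": force on the tool from outside, world axes, zero at the start; "moment": the same for the moment, N m; "grip_width": finger opening in m; "finger_force": force on a finger pad.
Only numpy, scipy, OpenCV 4.12 (cv2) and the standard library are available. Lean on these libraries where they do the work, as an engineer would, in place of code of your own. Each camera call takes 0.05 s, during which the arm holds its last target. There are 200 camera calls.

## Task

The teal resin sample bar has been sanded in the jig: push the jig's ejector knob fully in to drive the bar out, then take the bar and return it to its own colour-labelled slot in the sloping rack, lying lengthways in the pocket and flat on its floor. Set it down gently rather than dropping it, and leave the other bars and the little cups of chips where they are.

Things in the scene. Friction and masses are not known exactly. Their poses are not given: they have to be found in the camera images.
- teal_bar_center (a point): the teal resin sample bar, a plain block 100 mm long (x), 36 mm wide (y), 40 mm high (z), about 0.2 kg; point at its centre. At the start it is inside the jig, its front end flush with the jig's mouth, 8 mm above the table
- jig: aluminium sanding jig fixed to the table: a tunnel holding the bar, 40 mm wide inside, 56 mm high outside, with a 14 mm slit along its roof. Origin on the table under the centre of the bar as first seated; x points along the tunnel to its open mouth (50 mm ahead of the origin), z up. Its steel back plate is 74 mm behind the origin
- ejector (a joint): how far the ejector rod is pushed in, m: 0 fully drawn back, 0.060 fully home against its stop. It slides towards the jig's mouth with about 4 N of friction and stays where it is left. Its inner plate meets the bar after at most 6 mm, measured from 0, and drives it out about 54 mm in all
- ejector_knob (a point): the ejector's black round knob, 40 mm across and 14 mm thick, behind the jig; point at the centre of its outer (push) face, 28 mm above the table; the push goes along the jig's x
- rack: the wooden rack's base board, 150 x 268 x 10 mm, fixed; origin under it at the row's middle. It carries three alike sloping slots in a row, 85 mm apart centre to centre, in an order that varies. Each pocket is 112 mm long and 41 mm wide between side rails 10 mm high and 6 mm thick (keep the fingertips above them), with a 16 mm high foot stop at its low end
- slot_teal (a point): the teal slot of the rack: an open-topped pocket for one bar. Empty at the start; the teal bar belongs here. Point at the centre of the pocket's sloping floor; x runs up the slope (towards the robot), y across, z square out of the floor. The floor leans 30 degrees from level, facing away from the robot. Labels: a flat teal 60 x 32 mm plate just below its low end and its teal head board, 26 mm high, at its top end
- slot_amber (a point): the amber slot of the rack: an open-topped pocket for one bar. Empty. Point at the centre of the pocket's sloping floor; x runs up the slope (towards the robot), y across, z square out of the floor. The floor leans 30 degrees from level, facing away from the robot. Labels: a flat amber 60 x 32 mm plate just below its low end and its amber head board, 26 mm high, at its top end
- slot_red (a point): the red slot of the rack: an open-topped pocket for one bar. Holds the red bar. Point at the centre of the pocket's sloping floor; x runs up the slope (towards the robot), y across, z square out of the floor. The floor leans 30 degrees from level, facing away from the robot. Labels: a flat red 60 x 32 mm plate just below its low end and its red head board, 26 mm high, at its top end
- amber_bar_center (a point): an amber resin bar, 100 x 36 x 40 mm (same shape as the teal one), lying loose on the table; point at its centre
- red_bar_center (a point): a red resin bar, 100 x 36 x 40 mm, lying in the red slot of the rack; point at its centre
- cup_green: clear little cup of green chips, 48 mm across, 36 mm high; origin under its centre
- cup_blue: clear little cup of blue chips, 48 mm across, 36 mm high; origin under its centre
Not all that is in view belongs to the job. Leave any green look-alike of the part that bears teal_bar_center alone.

How it is judged:
On the way:
1. the ejector is pushed fully in (over 54 mm of its 60) and the bar stands out of the jig's mouth by more than 45 mm (value of joint ejector above 0.054 m and x of teal_bar_center in the frame of jig above 0.045 m), for 0.2 s.
At the end, for the whole second after the job is handed in: The teal bar lies at rest in the teal slot, released: its centre within 9 mm of the pocket's centre along it and 7 mm across, 13 to 26 mm above the pocket's floor (20 mm is flat on it), its length within 0.1 rad of the slot's (x of teal_bar_center in the frame of slot_teal between -0.009 and 0.009 m and y of teal_bar_center in the frame of slot_teal between -0.007 and 0.007 m and z of teal_bar_center in the frame of slot_teal between 0.013 and 0.026 m and angle between the x axis of teal_bar_center and the x axis of slot_teal, either way round below 0.1 rad and linear speed of teal_bar below 0.02 m/s); the robot touches nothing.
It fails at once if the amber or the red bar is moved more than 20 mm (distance of any of amber_bar_center, red_bar_center from where it was at the start of the episode above 0.02 m).
It fails at once if one of the little cups is moved more than 20 mm (distance of any of cup_green, cup_blue from where it was at the start of the episode above 0.02 m).
It fails at once if the teal bar is dropped (falls freely at over 0.65 m/s, about 20 mm) instead of being set down (linear speed of teal_bar above 0.65 m/s and contact force between teal_bar and the fingers below 0.1 N).
It also fails if it takes over 53 s, if anything falls off the work surface, if the arm or the gripper's body presses on something with over 40 N, if the wrist force passes 120 N, or if a joint passes its speed limit or range.

## Working session

There is one attempt and no reset: what is moved stays moved. The work goes in short steps, Python scripts to look and compute and a tool call to move; the robot and the scene stay as the last step left them, time stands still between calls to the robot, and variables do not carry over. Pictures are saved under pics/ and viewed, at most 10 in all, crops included, and the job is handed in when it is done.

Besides the shell and the picture viewer there is one more tool, called after "Call:" as name(argument=value, ...), one argument or row to a line, values as JSON. carry_out: Moves the arm, as the interface text tells. Its arguments: {"type":"object","properties":{"rows":{"type":"array","items":{"type":"array","items":{"type":"array","items":{"type":"number"}}}},"grip":{"type":"number"},"grip_force":{"type":"number"}},"required":["rows"]}

```bash
mkdir -p pics; cat > h.py <<'E'
import numpy as np, cv2
from workcell import bot
from scipy.spatial.transform import Rotation as R
def ray(f,p):
    K=np.array(f["K"]);T=np.array(f["pose"])
    d=np.array([(p[0]-K[0,2])/K[0,0],(p[1]-K[1,2])/K[1,1]]);s=d.copy()
    for _ in range(20): s=d/(1+f["k1"]*(s@s))
    v=T[:3,:3]@np.array([s[0],s[1],1]);return T[:3,3],v/np.linalg.norm(v)
def atz(f,p,z):
    o,v=ray(f,p);return o+v*(z-o[2])/v[2]
def tri(fs,ps):
    A=np.zeros((3,3));b=np.zeros(3);rs=[ray(f,p) for f,p in zip(fs,ps)]
    for o,v in rs:
        M=np.eye(3)-np.outer(v,v);A+=M;b+=M@o
    x=np.linalg.solve(A,b);return x,[np.linalg.norm((np.eye(3)-np.outer(v,v))@(x-o)) for o,v in rs]
def proj(f,X):
    T=np.array(f["pose"]);c=T[:3,:3].T@(np.array(X)-T[:3,3]);s=c[:2]/c[2];s=s*(1+f["k1"]*(s@s));K=np.array(f["K"])
    return np.array([K[0,0]*s[0]+K[0,2],K[1,1]*s[1]+K[1,2]])
def save(f,n): cv2.imwrite("pics/"+n,f["pixels"][:,:,::-1])
E
python3 - <<'E'
from h import *
s=bot.observe();print(s)
fs=[bot.grab_frame(n) for n in("side","top")]
for f,n in zip(fs,("side","top")):
    save(f,n+"0.png");print(n,np.round(f["pose"],3).tolist(),f["K"],f["k1"])
for l in "teal_bar_center jig ejector_knob rack slot_teal slot_amber slot_red amber_bar_center red_bar_center cup_green cup_blue".split():
    r=[bot.spot_point(f,l) for f in fs]
    for a,n in zip(r,"st"):print(l,n,[(np.round(d["position"]).tolist(),round(d["conf"],2)) for d in a[:3]])
    if r[0] and r[1]:
        x,e=tri(fs,[a[0]["position"] for a in r]);print("   ",x.round(4),np.round(e,4))
E
```

```text
{'clock': 0.0, 'qpos': array([ 1.12280849,  0.52201603, -0.03630558,  1.5999791 ,  0.02122313,
        1.0210879 , -0.1128048 ]), 'qd': array([ 9.27122702e-04, -9.19144275e-05,  1.06773399e-03,  5.96992842e-04,
       -1.37313823e-03, -1.04296605e-03, -2.55105806e-03]), 'joint_efforts': array([ 8.44102124e-04, -9.27111769e+01,  1.98049463e+00, -3.69935167e+01,
        1.79585454e-02,  8.11566599e-03,  6.45135674e-05]), 'position': array([ 0.23037186, -0.58064952,  0.23073508]), 'tool_rot': array([-3.14049298e+00,  1.08299169e-04,  3.77765771e-01]), 'force': array([-0.49297909,  0.84613065, -0.20056163]), 'moment': array([-0.00210122, -0.01727034,  0.06485964]), 'finger_force': 0.0, 'grip_width': 0.08517266078612108}
side [[-0.81, -0.422, 0.406, -0.008], [-0.586, 0.582, -0.564, 0.751], [0.002, -0.695, -0.719, 1.083], [0.0, 0.0, 0.0, 1.0]] [[554.63996868   0.         311.507012  ]
 [  0.         554.63996868 248.84660956]
 [  0.           0.           1.        ]] 0.006065440730926731
top [[0.027, -0.991, 0.128, 0.424], [-0.999, -0.03, -0.021, -0.034], [0.025, -0.128, -0.992, 1.152], [
[... 1009 characters left out ...]
 262.0], 0.81)]
    [0.4971 0.2168 0.0831] [0.0009 0.0009]
amber_bar_center s [([281.0, 215.0], 0.65), ([267.0, 350.0], 0.61)]
amber_bar_center t [([361.0, 182.0], 0.73), ([376.0, 245.0], 0.17)]
    [ 0.744  -0.1578  0.0032] [0.0093 0.0093]
red_bar_center s [([377.0, 195.0], 0.71), ([262.0, 324.0], 0.55), ([251.0, 259.0], 0.44)]
red_bar_center t [([210.0, 258.0], 0.8), ([317.0, 313.0], 0.42)]
    [0.4073 0.1009 0.4562] [0.0755 0.0755]
cup_green s [([376.0, 299.0], 0.69)]
cup_green t [([317.0, 313.0], 0.73), ([206.0, 258.0], 0.58)]
    [ 0.3767 -0.0549 -0.0047] [0.0026 0.0026]
cup_blue s [([251.0, 258.0], 0.51)]
cup_blue t [([294.0, 188.0], 0.73)]
    [ 0.7155  0.0207 -0.0057] [0.0027 0.0027]
```

View pics/side0.png

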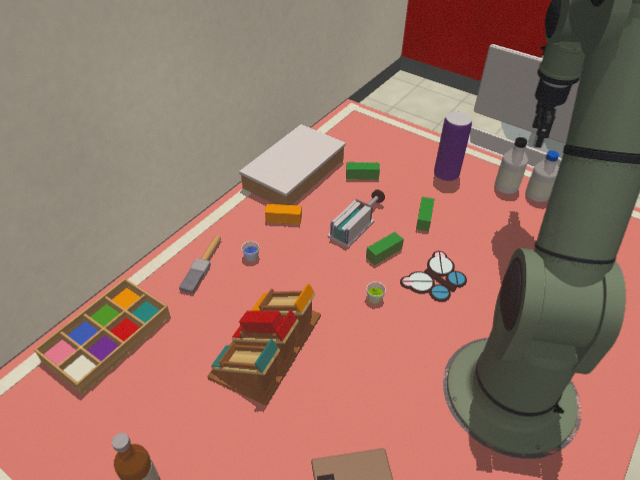

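View pics/top0.png

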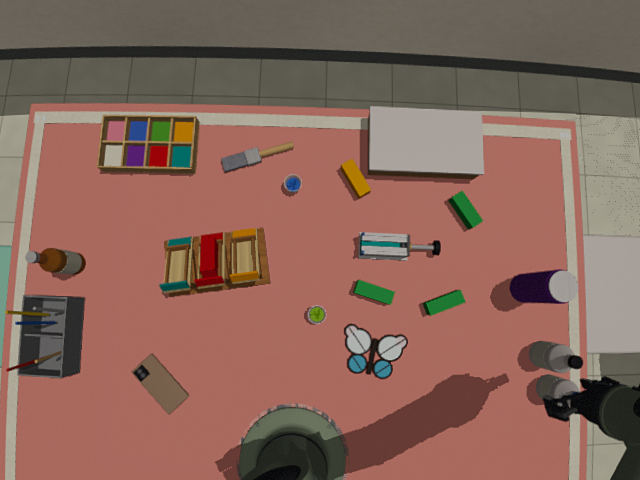

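```bash
cat > crop.py <<'E'
import cv2,sys,numpy as np
def mosaic(tiles,out,s=5,w=80,h=60):
    ims=[]
    for im,x,y in tiles:
        c=cv2.resize(im[y:y+h,x:x+w],None,fx=s,fy=s,interpolation=cv2.INTER_CUBIC)
        for i in range(0,w):
            if (x+i)%10==0: cv2.line(c,(i*s,0),(i*s,5),(0,0,0),1);cv2.putText(c,str(x+i),(i*s,16),0,.33,(0,0,0),1)
        for j in range(0,h):
            if (y+j)%10==0: cv2.line(c,(0,j*s),(5,j*s),(0,0,0),1);cv2.putText(c,str(y+j),(6,j*s+4),0,.33,(0,0,0),1)
        ims.append(c)
    n=len(ims)//2
    cv2.imwrite(out,np.vstack([np.hstack(ims[i:i+2]) for i in range(0,len(ims),2)]))
E
python3 - <<'E'
import cv2
from crop import *
t=cv2.imread("pics/top0.png");s=cv2.imread("pics/side0.png")
mosaic([(t,350,215),(s,320,185),(t,155,222),(s,205,310)],"pics/c1.png",s=4,w=100,h=75)
E
```

```text
(no output)
```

View pics/c1.png

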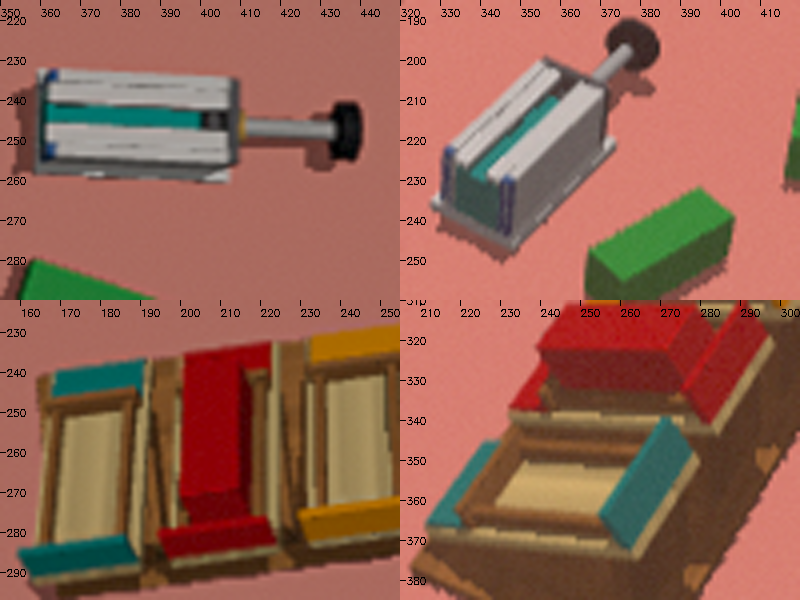

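```bash
cat >> h.py <<'E'
def toolshift(P,s=None):
    s=s or bot.observe();r=R.from_euler("xyz",s["tool_rot"]).as_matrix()
    return (r.T@(np.array(P)-s["position"])).round(4)
E
python3 - <<'E'
from h import *
t=bot.grab_frame("top");s=bot.grab_frame("side")
a,b=atz(t,(365,243.4),.056),atz(t,(405,245.3),.056);print("roof",a,b)
print("knob",atz(t,(440.3,247.7),.028),tri([s,t],[(377,197),(438,247.5)]))
print("mouth",atz(t,(359.5,243.5),.056), "side mouth corners",atz(s,(329.5,235.5),.01),atz(s,(349,247),.01), atz(s,(333,222),.056),atz(s,(348,230),.056))
u=(a-b)/np.linalg.norm(a-b);print("dir",u,np.degrees(np.arctan2(u[1],u[0])))
tl=tri([s,t],[(255,362),(159.5,286)]);tr=tri([s,t],[(271,339),(185.5,281)])
bl=tri([s,t],[(263,372),(163,292)]);br=tri([s,t],[(278.5,349),(188.5,287)])
for q in(tl,tr,bl,br):print(q)
print("bottle",atz(t,(515,287),0),tri([s,t],[(457,120),(560,287)]))
print("white box",tri([s,t],[(344,148),(482,176)]))
for n in("teal_bar_center","slot_teal","slot_red","slot_amber"):
    print(n,[[np.round(x["position"],1).tolist() for x in bot.spot_point(f,n)] for f in(s,t)])
E
```

```text
roof [ 0.55936426 -0.16975519  0.056     ] [ 0.5574782 -0.2730561  0.056    ]
knob [ 0.55722892 -0.37382683  0.028     ] (array([ 0.56072893, -0.3692907 ,  0.01849301]), [np.float64(0.002313326000422829), np.float64(0.0023133260004227266)])
mouth [ 0.5586919  -0.15564743  0.056     ] side mouth corners [ 0.58883216 -0.16087839  0.01      ] [ 0.52112191 -0.15541397  0.01      ] [ 0.58511102 -0.17010488  0.056     ] [ 0.535241   -0.16790677  0.056     ]
dir [0.01825488 0.99983337 0.        ] 88.95401423150506
(array([0.43638111, 0.32350089, 0.129853  ]), [np.float64(0.0020665316645571167), np.float64(0.002066531664556968)])
(array([0.44833971, 0.26151017, 0.12760834]), [np.float64(0.00020223986303549195), np.float64(0.00020223986303537475)])
(array([0.42120445, 0.32167051, 0.10528444]), [np.float64(0.0005005391919816667), np.float64(0.0005005391919817429)])
(array([0.43334378, 0.25972148, 0.10251036]), [np.float64(0.001828318325709108), np.float64(0.0018283183257090476)])
bottle [ 0.45845933 -0.59092811  0.        ] (array([ 0.45533593, -0.60345061,  0.19836347]), [np.float64(0.0012498357360086617), np.float64(0.0012498357360086847)])
white box (array([ 0.75562846, -0.48611554,  0.04234998]), [np.float64(0.0023392525920003264), np.float64(0.002339252592000331)])
teal_bar_center [[[362.2, 168.1], [382.9, 249.3], [426.9, 209.0]], [[466.1, 209.4], [294.7, 187.7], [443.6, 302.8], [374.8, 295.1], [375.3, 242.8], [243.8, 255.4]]]
slot_teal [[[248.3, 355.3], [266.7, 329.1]], [[176.4, 266.5], [241.4, 257.9]]]
slot_red [[[268.5, 326.5], [252.5, 255.5]], [[211.8, 264.1]]]
slot_amber [[[290.0, 304.1], [269.3, 348.4]], [[243.9, 259.0]]]
```

Side view: the teal bar sits in the jig at (350,222), with the knob at (378,197). Top view: the bar is at (383,244) and the teal slot at (175,265). The candidates for the teal bar (top pixels) are the green blocks at (374,293), (443,302) and (465,210), and the block inside the jig at (383,244). The jig one fits: it is teal and sits in the tunnel, and the crop confirms it.

Call:
carry_out(
  rows=[
    [[0.03, -0.0025, 0.0, -5.6], [0.06, -0.005, 0.0, -11.2], [0.09, -0.0075, 0.0, -16.8], [0.12, -0.01, 0.0, -22.4], [0.15, -0.0125, 0.0, -28], [0.18, -0.015, 0.0, -33.6], [0.21, -0.017, 0.0, -39.2], [0.24, -0.019, 0.0, -44.8], [0.27, -0.0215, 0.0, -50.4], [0.3, -0.024, 0.01, -56], [0.33, -0.0265, 0.02, -61.6], [0.363, -0.029, 0.03, -67.4]],
  ],
  grip=0.0,
  grip_force=25,
)

```text
clock: 2.7
position: [0.5581, -0.4198, 0.2011]
tool_rot: [3.141, 0.001, 1.558]
force: [-0.4, -1.2, -0.4]
grip_width: 0.0003
finger_force: 0.0
```

Call:
carry_out(
  rows=[
    [[0, 0, 0.03, 0], [0, 0, 0.065, 0], [0, 0, 0.1, 0], [0, 0, 0.13, 0], [0, 0, 0.155, 0], [0, 0, 0.17, 0], [0, 0, 0.181, 0], [0, 0, 0.181, 0], [0, 0, 0.181, 0]],
  ],
)

```text
clock: 3.45
position: [0.5576, -0.4203, 0.021]
tool_rot: [3.141, 0.0, 1.554]
force: [0.1, 1.0, 0.3]
grip_width: 0.0001
finger_force: 0.0
```

```bash
python3 - <<'E'
from h import *
from crop import *
t=bot.grab_frame("top");s=bot.grab_frame("side");print(bot.observe()["position"])
T=t["pixels"][:,:,::-1].copy();S=s["pixels"][:,:,::-1].copy()
th=np.radians(191);xh=np.array([np.cos(th),np.sin(th),0]);z=np.array([0,0,1.])
X=xh*np.cos(np.pi/6)+z*.5;Z=-xh*.5+z*np.cos(np.pi/6);Y=np.cross(Z,X);c=np.array([.4823,.3002,.0752])
for f,I in((t,T),(s,S)):
    pts=[(-.056,-.0205,0),(-.056,.0205,0),(.056,.0205,0),(.056,-.0205,0)]
    for q in(pts,[(a,np.sign(b)*.0265,.01) for a,b,_ in pts],[(.056,-.03,.026),(.056,.03,.026)]):
        p=np.array([proj(f,c+X*a+Y*b+Z*d) for a,b,d in q]);cv2.polylines(I,[np.round(p*16).astype(int)],True,(255,0,255),1,shift=4)
mosaic([(T,390,215),(S,330,160),(T,145,222),(S,205,310)],"pics/c2.png",s=4,w=100,h=75)
E
```

```text
[ 0.55802374 -0.42064657  0.02198085]
```

View pics/c2.png

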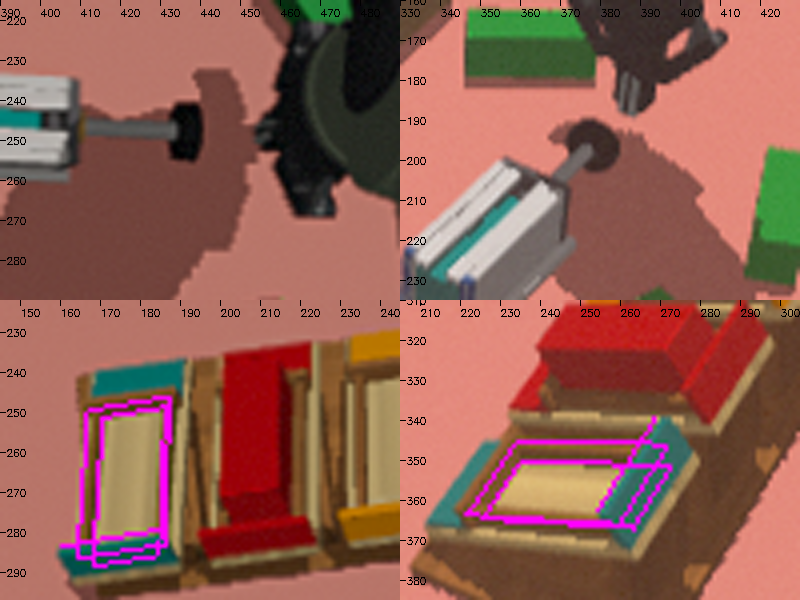

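Call:
carry_out(
  rows=[
    [[0.015, 0, 0, 0], [0.025, 0, 0, 0], [0.033, 0, 0, 0], [0.04, 0, 0, 0], [0.047, 0, 0, 0], [0.054, 0, 0, 0], [0.061, 0, 0, 0], [0.068, 0, 0, 0], [0.074, 0, 0, 0], [0.08, 0, 0, 0], [0.084, 0, 0, 0], [0.084, 0, 0, 0]],
  ],
)

```text
clock: 4.55
position: [0.559, -0.3355, 0.0207]
tool_rot: [3.141, 0.0, 1.555]
force: [-0.5, 0.1, 0.4]
grip_width: -0.0004
finger_force: 0.0
```

Call:
carry_out(
  rows=[
    [[0.004, 0, 0, 0], [0.007, 0, 0, 0], [0.01, 0, 0, 0], [0.013, 0, 0, 0], [0.016, 0, 0, 0], [0.019, 0, 0, 0]],
  ],
)

```text
clock: 5.05
position: [0.5589, -0.3199, 0.0206]
tool_rot: [3.141, 0.004, 1.553]
force: [4.4, -30.7, -4.5]
grip_width: -0.0
finger_force: 15.6
```

```bash
python3 - <<'E'
from h import *
from crop import *
t=bot.grab_frame("top");s=bot.grab_frame("side");print(bot.observe()["position"],bot.observe()["force"])
T=t["pixels"][:,:,::-1].copy();S=s["pixels"][:,:,::-1].copy();cv2.imwrite("pics/t3.png",T);cv2.imwrite("pics/s3.png",S)
mosaic([(T,330,215),(S,310,180)],"pics/c3.png",s=4,w=100,h=75)
E
```

```text
[ 0.55889894 -0.3200577   0.02060211] [  3.03513403 -17.0729497   -1.62737664]
```

View pics/c3.png

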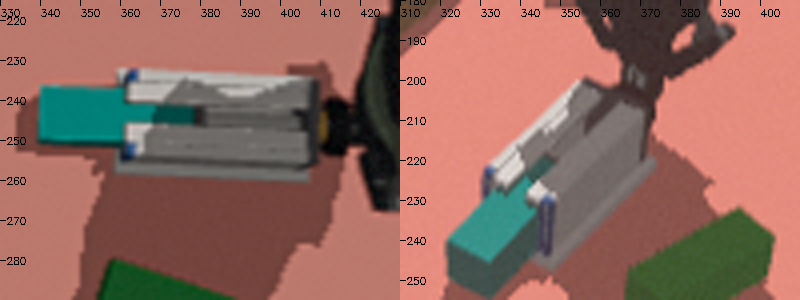

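Call:
carry_out(
  rows=[
    [[-0.015, 0, 0, 0], [-0.02, 0, -0.02, 0], [-0.02, 0, -0.06, 0], [-0.02, 0, -0.095, 0], [0.01, 0, -0.11, 0], [0.045, 0, -0.11, 0], [0.085, 0, -0.11, 0], [0.12, 0, -0.11, 0], [0.15, 0, -0.11, 0], [0.175, 0, -0.11, 0], [0.185, 0, -0.11, 0], [0.185, 0, -0.11, 0]],
  ],
  grip=0.07,
)

```text
clock: 6.15
position: [0.5621, -0.1293, 0.1303]
tool_rot: [-3.141, -0.001, 1.558]
force: [0.9, -0.4, 1.0]
grip_width: 0.0704
finger_force: 0.0
```

```bash
python3 - <<'E'
from h import *
t=bot.grab_frame("top");t2=cv2.imread("pics/t3.png");s2=cv2.imread("pics/s3.png");s=bot.grab_frame("side")
print(atz(t,(339.5,237),.048),atz(t,(339.5,250),.048),atz(t,(358,243.5),.048))
# teal mask from pre-move images near jig
for f,im,x0,y0,x1,y1 in((t,t2,330,215,375,270),(s,s2,310,180,360,260)):
    h=cv2.cvtColor(im,cv2.COLOR_BGR2HSV)[y0:y1,x0:x1];m=(abs(h[:,:,0].astype(int)-88)<8)&(h[:,:,1]>120)
    ys,xs=np.nonzero(m);print(xs.min()+x0,xs.max()+x0,ys.min()+y0,ys.max()+y0)
    if x0==330:
        for c in(342,346,350,355):
            r=np.nonzero(m[:,c-x0])[0]+y0;print(c,r.min(),r.max(),[atz(t,(c,v),.048)[:2].round(4).tolist() for v in(r.min()-.5,r.max()+.5)])
print(bot.observe()["position"])
E
```

```text
[ 0.57500587 -0.1046267   0.048     ] [ 0.54137339 -0.10534297  0.048     ] [ 0.55956188 -0.15265822  0.048     ]
340 374 237 251
342 237 250 [[0.5765, -0.111], [0.5403, -0.1118]]
346 237 250 [[0.5768, -0.1214], [0.5406, -0.1221]]
350 237 250 [[0.5771, -0.1317], [0.5409, -0.1324]]
355 237 250 [[0.5775, -0.1446], [0.5412, -0.1452]]
323 343 224 244
[ 0.56188378 -0.13288953  0.13012679]
```

Call:
carry_out(
  rows=[
    [[0, -0.003, 0.02, 0], [0, -0.003, 0.045, 0], [0, -0.003, 0.07, 0], [0, -0.003, 0.09, 0], [0, -0.003, 0.1, 0], [0, -0.003, 0.105, 0], [0, -0.003, 0.105, 0]],
  ],
)

```text
clock: 6.83
position: [0.5587, -0.1329, 0.0247]
tool_rot: [-3.14, -0.0, 1.553]
force: [0.8, 1.1, 0.4]
grip_width: 0.0701
finger_force: 0.0
```

Call:
carry_out(
  rows=[
    [[0, 0, 0, 0], [0, 0, 0, 0], [0, 0, 0, 0], [0, 0, 0, 0], [0, 0, 0, 0], [0, 0, 0, 0], [0, 0, 0, 0], [0, 0, 0, 0]],
  ],
  grip=0.02,
  grip_force=30,
)

```text
clock: 7.5
position: [0.5597, -0.1323, 0.0263]
tool_rot: [3.14, 0.001, 1.554]
force: [0.3, -0.7, 8.0]
grip_width: 0.0354
finger_force: 33.2
```

Call:
carry_out(
  rows=[
    [[0.005, 0, 0, 0], [0.012, 0, 0, 0], [0.02, 0, 0, 0], [0.03, 0, 0, 0], [0.04, 0, 0, 0], [0.05, 0, 0, 0], [0.06, 0, 0, 0], [0.065, 0, 0, 0], [0.068, 0, -0.01, 0], [0.07, 0, -0.03, 0], [0.07, 0, -0.06, 0], [0.07, 0, -0.09, 0]],
  ],
)

```text
clock: 8.5
position: [0.5596, -0.062, 0.1166]
tool_rot: [-3.14, -0.0, 1.554]
force: [1.5, -0.0, -1.9]
grip_width: 0.0353
finger_force: 32.1
```

```bash
python3 - <<'E'
from h import *
from crop import *
t=bot.grab_frame("top");s=bot.grab_frame("side");print(bot.observe()["position"],bot.observe()["force"])
T=t["pixels"][:,:,::-1].copy();S=s["pixels"][:,:,::-1].copy()
th=np.radians(191);xh=np.array([np.cos(th),np.sin(th),0]);z=np.array([0,0,1.])
X=xh*np.cos(np.pi/6)+z*.5;Z=-xh*.5+z*np.cos(np.pi/6);Y=np.cross(Z,X);c=np.array([.4823,.3002,.0752])
a=cv2.resize(T[230:300,152:202],None,fx=8,fy=8,interpolation=2);b=cv2.resize(S[325:395,203:293],None,fx=8,fy=8,interpolation=2)
for f,I,o in((t,a,(152,230)),(s,b,(203,325))):
    for q in ([(-.056,-.0205,0),(-.056,.0205,0),(.056,.0205,0),(.056,-.0205,0)],[(-.056,-.0205,.016),(-.056,.0205,.016)],[(.056,-.03,.026),(.056,.03,.026)]):
        p=np.array([proj(f,c+X*u+Y*v+Z*w) for u,v,w in q]);p=(p-o+.5)*8
        cv2.polylines(I,[np.round(p).astype(int)],True,(255,0,255),1)
h=cv2.resize(S[150:290,270:360],(360,560),interpolation=2)
b=b[:,:]
cv2.imwrite("pics/c4.png",cv2.resize(np.hstack([a,b[:560]]),(800,400)))
cv2.imwrite("pics/c5.png",h); np.savez("st.npz",c=c)
E
```

```text
[ 0.56233854 -0.06242576  0.12010303] [ 0.97469186  0.25717938 -2.3519744 ]
```

View pics/c4.png

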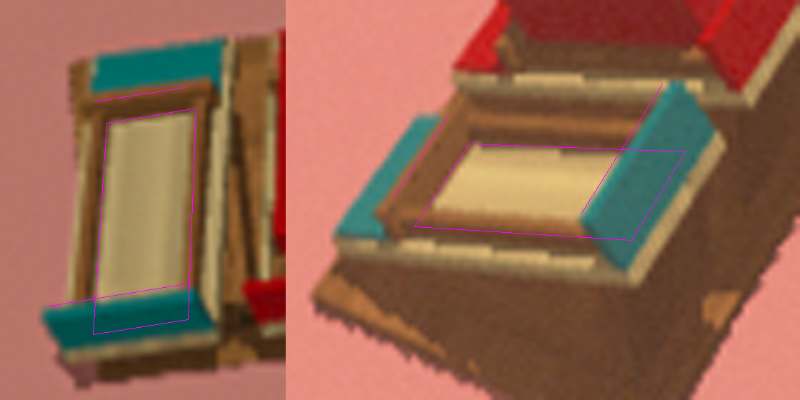

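View pics/c5.png

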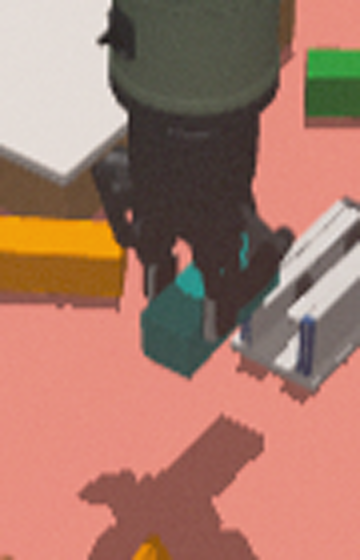

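Call:
carry_out(
  rows=[
    [[0.01, 0, -0.03, -7], [0.03, -0.005, -0.06, -14], [0.06, -0.012, -0.085, -21], [0.09, -0.02, -0.1, -28], [0.12, -0.028, -0.1, -35], [0.155, -0.037, -0.1, -42], [0.19, -0.046, -0.1, -49], [0.225, -0.054, -0.1, -56], [0.26, -0.062, -0.1, -63], [0.295, -0.07, -0.1, -70], [0.33, -0.078, -0.1, -77], [0.36, -0.086, -0.1, -84]],
  ],
)

```text
clock: 9.6
position: [0.4794, 0.3012, 0.2154]
tool_rot: [3.142, 0.0, 3.026]
force: [0.4, 0.3, -1.3]
grip_width: 0.0354
finger_force: 32.1
```

Call:
carry_out(
  rows=[
    [[0, 0, 0, -6], [0, 0, 0, -12], [0, 0, 0, -18], [0, 0, 0, -18]],
  ],
)

```text
clock: 9.93
position: [0.4801, 0.2989, 0.215]
tool_rot: [-3.141, -0.001, -2.944]
force: [-0.3, -0.7, -2.1]
grip_width: 0.0354
finger_force: 32.1
```

```bash
python3 - <<'E'
from h import *
t=bot.grab_frame("top");s=bot.grab_frame("side");o=bot.observe();print({k:np.round(o[k],4).tolist() for k in("clock","position","tool_rot","force","qpos","grip_width")})
S=s["pixels"][:,:,::-1];T=t["pixels"][:,:,::-1]
cv2.imwrite("pics/c6.png",np.hstack([cv2.resize(T[200:300,140:240],(400,400),interpolation=2),cv2.resize(S[250:390,190:330],(400,400),interpolation=2)]))
print(toolshift((.486,.3005,.135),o), toolshift((.481,.300,.0985),o))
E
```

```text
{'clock': 10.0333, 'position': [0.4803, 0.2988, 0.2151], 'tool_rot': [-3.1414, -0.0005, -2.9531], 'force': [0.823, -0.6563, -1.2763], 'qpos': [-0.0678, 0.5683, -0.8522, 1.746, 0.485, 1.0526, 0.6689], 'grip_width': 0.0353}
[-0.006   0.0006  0.0801] [-0.001   0.001   0.1166]
```

View pics/c6.png

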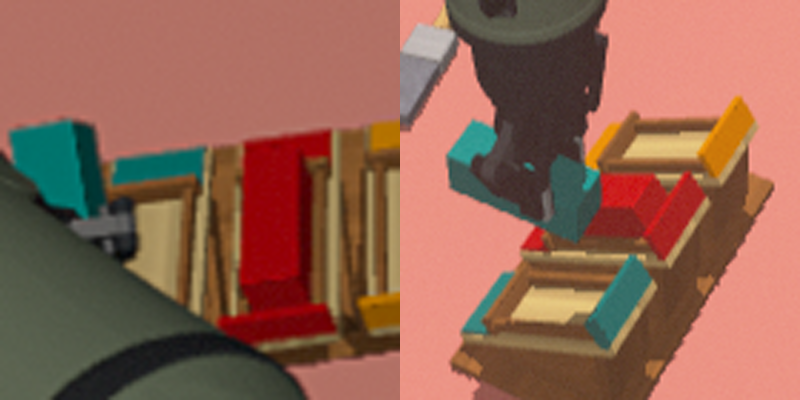

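```bash
python3 - <<'E'
from h import *
s=bot.grab_frame("side");o=bot.observe();p=o["position"]
r=R.from_euler("xyz",o["tool_rot"]).as_matrix();xh=r[:,0];y=np.cross([0,0,1],xh)
for d in(0,10,20,30):
    a=np.radians(d);X=xh*np.cos(a)+np.array([0,0,np.sin(a)]);Z=np.cross(X,y);piv=p+np.array([0,0,.011])
    c=piv-.0215*X-.009*Z
    print(d,[proj(s,c+X*u*.05+y*v*.018+Z*w*.02).round(0).tolist() for u,v,w in((-1,-1,-1),(1,-1,-1),(1,-1,1),(1,1,1),(-1,-1,1),(-1,1,1))])
E
```

```text
0 [[209.0, 318.0], [253.0, 335.0], [251.0, 323.0], [260.0, 309.0], [206.0, 305.0], [216.0, 292.0]]
10 [[212.0, 322.0], [255.0, 335.0], [250.0, 321.0], [259.0, 307.0], [206.0, 309.0], [216.0, 296.0]]
20 [[216.0, 327.0], [256.0, 333.0], [248.0, 319.0], [257.0, 305.0], [208.0, 313.0], [218.0, 300.0]]
30 [[221.0, 331.0], [257.0, 332.0], [246.0, 317.0], [256.0, 303.0], [210.0, 317.0], [220.0, 304.0]]
```

Call:
carry_out(
  rows=[
    [[0, 0.001, 0.02, 0], [-0.001, 0.001, 0.04, 0], [-0.001, 0.001, 0.06, 0], [-0.001, 0.001, 0.075, 0], [-0.001, 0.001, 0.087, 0], [-0.001, 0.001, 0.095, 0], [-0.001, 0.001, 0.099, 0], [-0.001, 0.001, 0.101, 0], [-0.001, 0.001, 0.103, 0], [-0.001, 0.001, 0.103, 0]],
  ],
  grip_force=20,
)

```text
clock: 10.92
position: [0.4812, 0.3006, 0.1126]
tool_rot: [3.141, 0.0, -2.949]
force: [1.3, 0.5, -2.2]
grip_width: 0.0356
finger_force: 32.1
```

Call:
carry_out(
  rows=[
    [[0, 0, 0, 0], [0, 0, 0.001, 0], [0, 0, 0.002, 0], [-0.001, 0, 0.003, 0], [-0.002, 0, 0.004, 0], [-0.0028, 0, 0.005, 0]],
  ],
  grip=0.02,
  grip_force=20,
)

```text
clock: 11.42
position: [0.4839, 0.301, 0.1072]
tool_rot: [3.142, 0.0, -2.949]
force: [-0.0, -0.8, -2.3]
grip_width: 0.0352
finger_force: 32.1
```

Call:
carry_out(
  rows=[
    [[0, 0, 0.001, 0], [0, 0, 0.002, 0], [0, 0, 0.003, 0], [-0.0005, 0, 0.004, 0], [-0.001, 0, 0.005, 0], [-0.0015, 0, 0.006, 0]],
  ],
)

```text
clock: 11.92
position: [0.487, 0.3018, 0.1026]
tool_rot: [3.141, 0.004, -2.949]
force: [6.6, -2.3, 16.1]
grip_width: 0.0354
finger_force: 34.8
```

Call:
carry_out(
  rows=[
    [[-0.001, 0, 0.001, 0], [-0.002, 0, 0.002, 0], [-0.003, 0, 0.003, 0], [-0.004, 0, 0.004, 0], [-0.005, 0, 0.005, 0], [-0.006, 0, 0.006, 0]],
  ],
)

```text
clock: 12.42
position: [0.4922, 0.3028, 0.0961]
tool_rot: [3.141, 0.002, -2.949]
force: [2.8, -1.6, 10.5]
grip_width: 0.0353
finger_force: 35.7
```

```bash
cat > fit.py <<'E'
from h import *
from scipy.optimize import least_squares
# teal mask of bar -> show edges
s=bot.grab_frame("side");o=bot.observe();print(o["position"],o["force"].round(1),o["clock"])
S=s["pixels"][:,:,::-1];h=cv2.cvtColor(S.copy(),cv2.COLOR_BGR2HSV)
m=((abs(h[:,:,0].astype(int)-88)<9)&(h[:,:,1]>110)).astype(np.uint8)
n,l,st,_=cv2.connectedComponentsWithStats(m)
print([x.tolist() for x in st[1:] if x[4]>40 and 180<x[0]<300])
p=o["position"];r=R.from_euler("xyz",o["tool_rot"]).as_matrix();xh=r[:,0];y=np.cross([0,0,1],xh)
I=cv2.resize(S[270:390,190:310],(600,600),interpolation=2)
for d,col in((0,(255,255,255)),(15,(255,0,255)),(30,(0,0,0))):
    a=np.radians(d);X=xh*np.cos(a)+np.array([0,0,np.sin(a)]);Z=np.cross(X,y);c=p+np.array([0,0,.011])-.0215*X-.009*Z
    q=np.array([proj(s,c+X*u*.05+y*v*.018+Z*w*.02) for u,v,w in((-1,-1,1),(-1,-1,-1),(1,-1,-1),(1,-1,1))])
    cv2.polylines(I,[np.round((q-(190,270)+.5)*5).astype(int)],True,col,1)
import sys;cv2.imwrite("pics/"+sys.argv[1],I)
E
python3 fit.py c7.png
```

```text
[0.49235305 0.30275558 0.09594759] [ 4.8 -1.6 10. ] 12.4667
[[210, 331, 15, 14, 111], [265, 340, 13, 13, 89]]
```

View pics/c7.png

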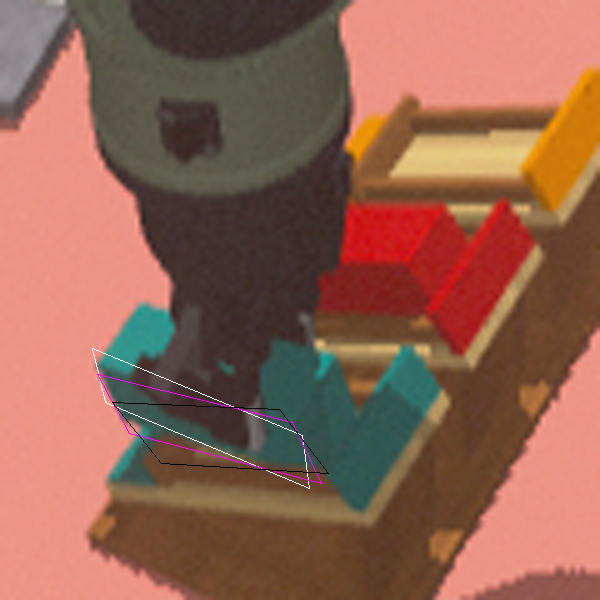

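Call:
carry_out(
  rows=[
    [[0, 0, -0.004, 0], [0.004, 0, -0.008, 0], [0.009, 0, -0.011, 0], [0.013, 0, -0.0125, 0], [0.013, 0, -0.0115, 0], [0.013, 0, -0.0105, 0], [0.013, 0, -0.0095, 0], [0.0125, 0, -0.0085, 0], [0.012, 0, -0.0075, 0], [0.011, 0, -0.0065, 0]],
  ],
)

```text
clock: 13.3
position: [0.4809, 0.3007, 0.1022]
tool_rot: [3.141, 0.001, -2.949]
force: [2.0, 0.8, 8.8]
grip_width: 0.0357
finger_force: 35.7
```

Call:
carry_out(
  rows=[
    [[-0.0008, 0, 0.001, 0], [-0.0016, 0, 0.002, 0], [-0.0023, 0, 0.003, 0], [-0.003, 0, 0.004, 0], [-0.0036, 0, 0.005, 0], [-0.004, 0, 0.006, 0], [-0.004, 0, 0.006, 0]],
  ],
)

```text
clock: 13.88
position: [0.4854, 0.3019, 0.0967]
tool_rot: [3.141, 0.002, -2.949]
force: [3.4, -1.3, 13.0]
grip_width: 0.0356
finger_force: 37.3
```

```bash
cat > est.py <<'E'
from h import *
from scipy.optimize import minimize
s=bot.grab_frame("side");o=bot.observe();print(o["position"].round(4),o["force"].round(1),o["clock"])
S=s["pixels"][:,:,::-1].copy();h=cv2.cvtColor(S,cv2.COLOR_BGR2HSV).astype(int)
m=(abs(h[:,:,0]-88)<14)&(h[:,:,1]>80)
th=np.radians(191);xh=np.array([np.cos(th),np.sin(th),0]);zz=np.array([0,0,1.]);yh=np.cross(zz,xh)
SX=xh*np.cos(np.pi/6)+zz*.5;SZ=-xh*.5+zz*np.cos(np.pi/6);c0=np.array([.4823,.3002,.0752])
def sil(p):  # slot x, z of centre, remaining angle deg
    d=np.radians(30-p[2]);X=xh*np.cos(d)+zz*np.sin(d);Z=-xh*np.sin(d)+zz*np.cos(d);c=c0+SX*p[0]+SZ*p[1]
    q=np.array([proj(s,c+X*u*.05+yh*v*.018+Z*w*.02) for u in(-1,1) for v in(-1,1) for w in(-1,1)])
    return cv2.convexHull(q.astype(np.float32)).reshape(-1,2)
x0,y0,x1,y1=195,320,262,375
W=m[y0:y1,x0:x1];v=h[:,:,2][y0:y1,x0:x1]
# static colours: classify: teal = 1; red table/wood (hue<25 & sat>60) = 0; dark robot = unknown
g=h[y0:y1,x0:x1];bg=(((g[:,:,0]<28)|(g[:,:,0]>165))&(g[:,:,1]>60)&(g[:,:,2]>70))
# teal label plate and head board excluded
ex=np.zeros_like(W)
def cost(p):
    M=np.zeros((480*1,640),np.uint8);cv2.fillConvexPoly(M,np.round(sil(p)*16).astype(int),1,shift=4);M=M[y0:y1,x0:x1]>0
    return (M&bg).sum()+0.5*((~M)&W).sum()
best=min(((cost((x,z,r)),x,z,r) for x in np.arange(-.03,.016,.003) for z in np.arange(.016,.062,.003) for r in range(-2,34,3)))
print(best)
b=np.array(best)
fine=sorted((cost((x,z,r)),round(x,4),round(z,4),r) for x in b[1]+np.arange(-3,4)*.001 for z in b[2]+np.arange(-3,4)*.001 for r in b[3]+np.arange(-3,4))
print(fine[0],np.mean(fine[:15],0).round(4))
E
python3 est.py
```

```text
[0.4854 0.3019 0.0967] [ 2.8 -0.6 13.3] 13.9333
(np.float64(115.0), np.float64(-6.938893903907228e-18), np.float64(0.027999999999999997), 10)
(np.float64(110.0), np.float64(-0.002), np.float64(0.027), np.float64(12.0)) [ 1.120667e+02 -1.500000e-03  2.790000e-02  1.033330e+01]
```

Call:
carry_out(
  rows=[
    [[0, 0, -0.003, 0], [0.002, 0, -0.0045, 0], [0.004, 0, -0.005, 0], [0.004, 0, -0.004, 0], [0.004, 0, -0.003, 0], [0.0038, 0, -0.002, 0], [0.0034, 0, -0.001, 0], [0.003, 0, 0, 0], [0.0026, 0, 0.0008, 0], [0.0022, 0, 0.0016, 0], [0.002, 0, 0.0024, 0], [0.002, 0, 0.0024, 0]],
  ],
)

```text
clock: 14.93
position: [0.4831, 0.301, 0.094]
tool_rot: [3.141, 0.002, -2.949]
force: [3.8, -2.2, 10.7]
grip_width: 0.0356
finger_force: 38.4
```

```bash
python3 est.py
```

```text
[0.4831 0.301  0.094 ] [ 3.6 -1.2 10.1] 14.9833
(np.float64(122.5), np.float64(0.014999999999999986), np.float64(0.024999999999999998), 16)
(np.float64(115.5), np.float64(0.018), np.float64(0.025), np.float64(19.0)) [1.17e+02 1.77e-02 2.40e-02 1.70e+01]
```

Call:
carry_out(
  rows=[
    [[0, 0, 0, 0], [0, 0, 0, 0], [0, 0, 0, 0], [0, 0, -0.001, 0], [0, 0, -0.003, 0], [0, 0, -0.01, 0], [0, 0, -0.03, 0], [0, 0, -0.06, 0], [0, 0, -0.09, 0], [0, 0, -0.12, 0]],
  ],
  grip=0.055,
)

```text
clock: 15.82
position: [0.4819, 0.3008, 0.2153]
tool_rot: [3.141, -0.0, -2.948]
force: [0.1, -0.2, -0.6]
grip_width: 0.0549
finger_force: 0.0
```

Call:
carry_out(
  rows=[
    [[0.02, 0, -0.03, 0], [0.05, 0, -0.06, 0], [0.07, 0, -0.09, 0], [0.07, 0, -0.12, 0], [0.07, 0, -0.15, 0]],
  ],
)

```text
clock: 16.23
position: [0.4122, 0.2872, 0.3658]
tool_rot: [-3.141, 0.001, -2.947]
force: [1.8, -1.2, -0.5]
grip_width: 0.0554
finger_force: 0.0
```

```bash
python3 est.py; python3 - <<'E'
from h import *
t=bot.grab_frame("top");s=bot.grab_frame("side")
T=t["pixels"][:,:,::-1].copy();S=s["pixels"][:,:,::-1].copy()
th=np.radians(191);xh=np.array([np.cos(th),np.sin(th),0]);z=np.array([0,0,1.])
X=xh*np.cos(np.pi/6)+z*.5;Z=-xh*.5+z*np.cos(np.pi/6);Y=np.cross(Z,X);c=np.array([.4823,.3002,.0752])
a=cv2.resize(T[225:300,150:200],(400,600),interpolation=2);b=cv2.resize(S[320:395,215:265][:, :],(400,600),interpolation=2)
b=cv2.resize(S[315:390,205:290],(400,353),interpolation=2);b=np.vstack([b,np.zeros((247,400,3),np.uint8)])
for f,I,o,k in((t,a,(150,225),8),(s,b,(205,315),400/85)):
    for w in(0,.04):
        p=np.array([proj(f,c+X*(u*.05-.006)+Y*v*.018+Z*w) for u,v in((-1,-1),(-1,1),(1,1),(1,-1))]);p=(p-o+.5)*k
        cv2.polylines(I,[np.round(p).astype(int)],True,(255,0,255),1)
cv2.imwrite("pics/c8.png",np.hstack([a,b]))
E
```

```text
[0.4137 0.2887 0.3709] [-0.  -0.5  5.4] 16.2833
(np.float64(130.0), np.float64(0.002999999999999989), np.float64(0.019), 7)
(np.float64(127.5), np.float64(0.002), np.float64(0.017), np.float64(7.0)) [1.3030e+02 3.6000e-03 1.8100e-02 6.8667e+00]
```

View pics/c8.png

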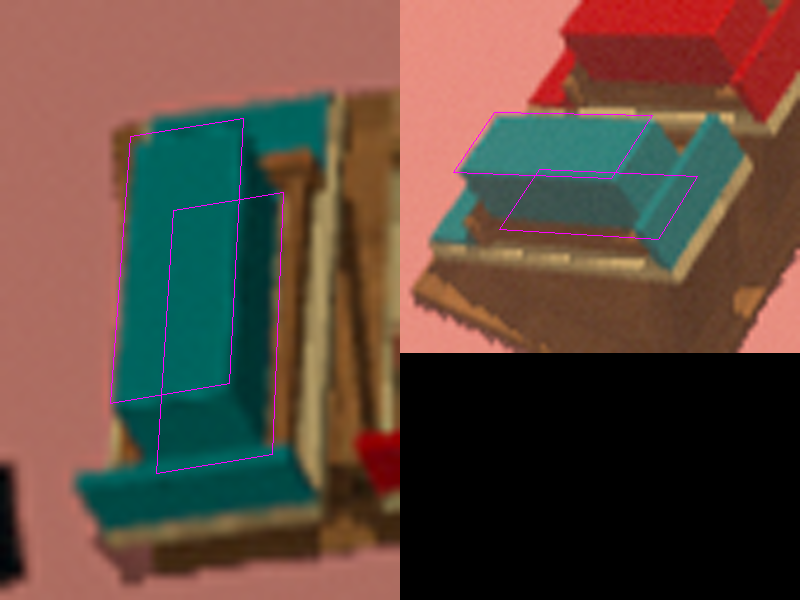

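The teal bar lies flat in the teal slot. Its top face, at about (180,258) in the top view and (242,347) in the side view, matches the flat-on-floor model resting at the foot stop.

```bash
python3 -c "
from h import *
print(bot.observe()['qd'].round(3));print(bot.job_done())"
```

```text
[-0.009  0.04   0.019  0.052  0.013 -0.03  -0.011]
the job is handed in; nothing more can be done
None
```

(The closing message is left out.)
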